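Hold the spring clamp open at its mark with the pull pin

ROBOT

A 6-joint arm with a two-finger parallel gripper is mounted at the origin on a cart in front of the work surface, level with it; the furniture and walls round the work are solid. World frame = base frame: x ahead of the robot, y to its left, z up, the work surface at z = 0. Lengths are in m, angles in rad, forces in N, time in s.
With the tool pointing down it reaches from about 0.4 to 0.825 m from the base axis. Payload 7 kg.
Tool frame: the origin (TCP) lies midway between the tips of the shut fingers; the grasp point (between the pads) lies 19 mm behind it; z points along the fingers, y is the line along which they close (so a half turn about z gives the same grasp; the last joint's range is limited). The gripper opens to 88 mm and grips with 3 to 60 N. Pads are 19 mm wide; open, the fingers measure 130 mm over their backs; the gripper's body (78 mm by 193 mm) begins 47 mm behind the grasp point.
Start: joints at [-0.992, 0.359, 0.012, 0, -1.224, -0.288], TCP at [0.194, -0.647, 0.227] pointing down, gripper open.
Joint ranges: [-3.07, 3.07], [-1.43, 2.12], [-1.02, 1.25], [-3.03, 1.67], [-3.05, -0], [-3.03, 3.03]. Speed limits (rad/s): [2.39, 2.39, 3.01, 3.14, 3.14, 3.14].

INTERFACE

Orientations are given as [roll, pitch, yaw] about the fixed x, y, z axes, in that order (R = Rz(yaw) Ry(pitch) Rx(roll)).
In Python, from station import arm gives the robot as it stands.
- The arm moves only by the tool servo_tool, never from a script. Its argument "deltas" is a list of rows, each a list of 7 numbers: the closure, from -1 (fully open) to 1 (shut), then the shift along the tool's x, y, z in mm, then the turn, a rotation vector about the tool's x, y, z in degrees. In form: [[gripper, x, y, z, ax, ay, az], ...]. A call has 1 to 20 rows; each row shifts and turns the commanded pose from where the row before left it, along the tool's axes as they then stand; what a row does not reach is not made up. A row lasts 1/12 s, in which the tool goes at most 41.7 mm and 7.16 degrees, less where a joint would pass 70% of its speed; a pose out of reach is approached as far as the arm can. A call is refused whole if a number of a shift passes 41.7 or a number of a turn 7.16, either way. A call with a gripper value outside its range is refused whole. The fingers move at their own pace and stop on an object; "squeeze" is the grip in N (left out, the last holds). Time passes only in rows, so rows that do not move let the fingers close. It gives the time, the measured TCP pose, the force, the opening and the grip force at its end, in the units of the state.
- arm.get_state(): the state, without advancing time (a new reading comes with each control period).
- arm.grab_frame(name): name is "side" or "top" or "wrist"; returns a dict with "color" (420x560x3 uint8, red, green, blue), "K" (3x3 intrinsics, pixels), "position" and "orientation" of the camera in the world. Camera axes: x right, y down, z forward; pixel columns grow to the right and rows downward; lengths in m; the calibration is good to about 2 mm. The wrist camera is an equidistant fisheye: a pixel r from the principal point sees the ray r / f radians off the axis. A picture is of the moment at which its call begins. There is no depth.
- arm.job_done(): hands the job in; it is judged then, once.
Trained networks look in a picture, given as the dict that the camera call returned (one of the last four; its "shot" number tells which), for a name from the list of things; names that differ only in an ending like _2 or _b are one class to them, and where a whole thing is asked for, a point or a joint stands for the part that bears it (a point fixed in the world has none). Each returns a list of dicts, best first, with "conf" (0 to 1); they miss things now and then, are a little off and sometimes report something else, mostly with a low value. They report only what shows in the picture. A call takes as long as a camera call.
- arm.recognise(query, picture): "at" ([x, y, z] in m, in the coordinates of the camera as it stood for that picture, good to about 4 mm: the middle of the surface that is visible of it).
The state is a dict: "t": time; "q": joint angles; "qd": joint speeds; "joint_efforts": joint torques, N m; "eef_pos": TCP position; "ee_rot": TCP orientation; "force": force on the tool from outside, world axes, zero at the start; "moment": the same for the moment, N m; "width": finger opening in m; "gripper_force": force on a finger pad.
Only numpy, scipy, OpenCV 4.12 (cv2) and the standard library are available. Lean on these libraries where they do the work, as an engineer would, in place of code of your own. Each camera call takes 0.05 s, during which the arm holds its last target. There are 200 camera calls.

TASK

Take the orange-handled pull pin out of the rack and put it down through the eye at the front of the spring clamp's slide until its collar rests on the eye. Then, holding the pin, pull the slide straight out against its spring until the slide's pointer stands over the red mark on the rail, and finish while holding it there: the spring pulls the slide back the moment you let go. Move the slide with the pin only, not with the fingers, and leave the blue pin and the things standing on the table where they are.

Things in the scene. Friction and masses are not known exactly. Their poses are not given: they have to be found in the camera images.
- orange_pin: Loose round pull pin, 92 mm long, 0.09 kg, upright in one of the rack's sockets, collar resting on the rack. Origin at the rod's tip, +z up: steel rod 10 mm across from 0 to 36 mm (lowest 6 mm taper to 5 mm), collar 30 mm across from 36 to 42 mm, orange handle 22 mm across from 42 to 92 mm (grip it from above; fingers closing along the pull keep it from tilting).
- pin_tip (a point): The tip (lowest point) of the orange pin's rod, the same point as the pin's origin.
- blue_pin: The same pin but with a blue handle and a thicker rod of 13 mm; it stands in the rack's other socket and stays there. Origin at the rod's tip.
- rack: Fixed grey block, 50 mm (x) by 150 mm (y) by 40 mm high, with a steel foot strip 10 mm wide and 6 mm high along each long side; origin at the centre of its underside. Two sockets, holes 14 mm wide and 38 mm deep, at y = +45 mm and -45 mm of its frame; either pin may be in either. A pin is free of its socket once lifted 36 mm.
- clamp: Fixed spring clamp. Origin on the table under it, +z up; its -x is the direction in which the slide is pulled out. Grey base x -90 to +125 mm, 110 mm wide (y), 12 mm thick; blue fixed jaw at the far end 72 mm high; blue guide bridge 58 mm high at x = -68 mm; aluminium index rail at y = -67 mm, its top 20 mm above the table.
- clamp_slide: The clamp's slide: blue moving jaw, 64 mm high, with a steel tongue ending in a square eye in front. Its origin is the clamp's origin while home; it moves along the clamp's -x, at most 70 mm. A spring pulls it home with 3.6 N at home and 0.06 N more per mm pulled out.
- eye (a point): Centre of the eye's hole at its top face, 44 mm above the table, at x = -125 mm of the clamp while the slide is home; moves with the slide, axes as the clamp's. The eye is a steel block 36 x 36 mm, 14 mm thick (underside 30 mm above the table), with an upright through hole 14 mm in diameter; below it is only the table.
- pointer (a point): The yellow line on the black pointer arm that sticks out from the moving jaw over the index rail: 36 mm above the table over the rail's middle, at x = +40 mm of the clamp while home. Moves with the slide.
- mark: Red index block on the index rail, 12 mm long along the rail (x) and 18 mm wide, top 28 mm above the table, below the pointer arm. Origin at the centre of its underside, axes as the clamp's. It stands 25 to 55 mm of travel out from the pointer's home. The pointer is over it when within 6 mm of its centre along x.
- fitting: Brass pipe fitting, 24 x 28 x 46 mm, loose, a bystander. Origin at its underside.
- stapler: Blue stapler, 36 x 151 x 49 mm, loose, a bystander. Origin at its underside.
- scanner: Dark barcode scanner, 57 x 161 x 34 mm, loose, a bystander. Origin at its underside.
- label_roll: White label roll, 90 mm across, 60 mm high, loose, a bystander. Origin at its underside.
- carton_small: Small white carton, 51 x 60 x 70 mm, loose, a bystander. Origin at its underside.

How it is judged:
By the outcome, as a careful person would: the job done as asked, in the order asked, and still so for the second after the job is handed in, while the arm keeps its last pose, push and grip.
It also fails if it takes over 42 s, if anything falls off the work surface, if the arm or the gripper's body presses on something with over 40 N, if the wrist force passes 120 N, or if a joint passes its speed limit or range.

## Working session

There is one attempt and no reset: what is moved stays moved. The work goes in short steps, Python scripts to look and compute and a tool call to move; the robot and the scene stay as the last step left them, time stands still between calls to the robot, and variables do not carry over. Pictures are saved under pics/ and viewed, at most 10 in all, crops included, and the job is handed in when it is done.

Besides the shell and the picture viewer there is one more tool, called after "Request:" as a command line: name --pt "numbers of a row" for each row, then --argument value for the rest. servo_tool: Moves the arm, as the interface text tells. Its arguments: {"type":"object","properties":{"deltas":{"type":"array","items":{"type":"array","items":{"type":"number"}}},"squeeze":{"type":"number"}},"required":["deltas"]}

```bash
ls; mkdir -p pics; cat > h.py <<'E'
import numpy as np, cv2
from scipy.spatial.transform import Rotation as R
from station import arm
def rot(f):
    o=np.array(f["orientation"],float)
    return o if o.shape==(3,3) else R.from_euler('xyz',o).as_matrix()
def w(f,at): return rot(f)@np.array(at)+np.array(f["position"])
def ray(f,u,v,z):
    d=rot(f)@np.linalg.inv(f["K"])@[u,v,1]; p=np.array(f["position"]); return p+d*(z-p[2])/d[2]
def pix(f,P):
    c=rot(f).T@(np.array(P)-f["position"]); q=np.array(f["K"])@c; return q[:2]/q[2]
def save(f,n): cv2.imwrite(f"pics/{n}.png",f["color"][:,:,::-1])
E
python3 - <<'E'
from h import *
print(arm.get_state())
for n in("top","side"):
    f=arm.grab_frame(n); save(f,n); print(n,f["position"],f["orientation"],f["K"])
    for q in "orange_pin blue_pin rack clamp clamp_slide eye pointer mark fitting stapler scanner label_roll carton_small".split():
        print(q,[(np.round(w(f,d["at"]),3),round(d["conf"],2)) for d in arm.recognise(q,f)[:2]])
E
```

```text
pics
{'t': 0.0, 'q': array([-9.91920207e-01,  3.59370163e-01,  1.10456501e-02, -3.59016160e-04,
       -1.22409456e+00, -2.88096309e-01]), 'qd': array([-0.00037908, -0.00206234, -0.0009991 ,  0.00016941,  0.0020469 ,
        0.00129085]), 'joint_efforts': array([-8.73603381e-05, -5.82721031e+01,  2.93052417e+01,  6.99706078e+00,
        6.96653282e-03, -2.21646551e-04]), 'eef_pos': array([ 0.19335173, -0.64619536,  0.22562616]), 'ee_rot': array([ 3.13994089e+00, -1.37523840e-04, -2.85093500e+00]), 'force': array([-0.57796114,  0.13686953,  0.44483055]), 'moment': array([ 0.02158305, -0.01547743,  0.00587866]), 'gripper_force': 0.0, 'width': 0.08761051516264515}
top [0.34899736 0.10248109 1.06448592] [-2.91535224e+00 -1.53839584e-03 -1.53365085e+00] [[398.2606195    0.         280.69773309]
 [  0.         398.2606195  209.29273707]
 [  0.           0.           1.        ]]
orange_pin [(array([0.448, 0.107, 0.091]), 0.62)]
blue_pin [(array([0.454, 0.189, 0.091]), 0.49)]
rack [(array([0.447, 0.147, 0.038]), 0.58)]
clamp [(array([ 0.606, -0.162,  0.02 ]), 0.67)]
clamp_slide [(array([ 0.
[... 670 characters left out ...]
      0.           1.        ]]
orange_pin [(array([0.448, 0.113, 0.074]), 0.59)]
blue_pin [(array([0.451, 0.198, 0.072]), 0.7)]
rack [(array([0.438, 0.156, 0.036]), 0.87)]
clamp [(array([ 0.672, -0.122,  0.034]), 0.65), (array([0.586, 0.465, 0.03 ]), 0.63)]
clamp_slide [(array([ 0.623, -0.137,  0.044]), 0.51)]
eye [(array([ 0.623, -0.134,  0.047]), 0.83)]
pointer [(array([ 0.621, -0.135,  0.042]), 0.76)]
mark [(array([0.587, 0.467, 0.032]), 0.26)]
fitting []
stapler [(array([0.394, 0.373, 0.037]), 0.82), (array([ 0.622, -0.136,  0.043]), 0.55)]
scanner [(array([0.586, 0.468, 0.029]), 0.76)]
label_roll [(array([0.737, 0.138, 0.044]), 0.59)]
carton_small [(array([0.764, 0.028, 0.047]), 0.72)]
```

View pics/top.png

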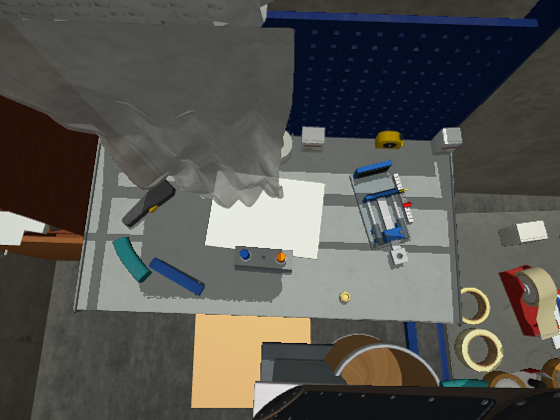

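View pics/side.png

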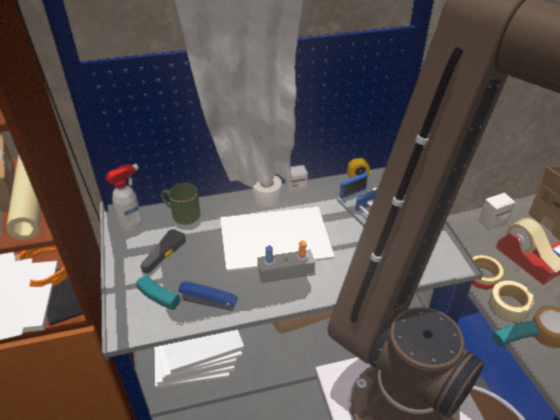

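The top view shows the orange pin at (281,257), the blue pin at (245,255), the clamp around (385,205) with its eye at (399,257), and the fitting at (345,297). In the side view the arm hides the clamp. I'll enlarge the clamp and rack.

```bash
python3 - <<'E'
import cv2
i=cv2.imread("pics/top.png")
a=cv2.resize(i[150:280,330:430],None,fx=4.6,fy=4.6,interpolation=cv2.INTER_CUBIC)
b=cv2.resize(i[235:280,225:300],None,fx=4.2,fy=4.2,interpolation=cv2.INTER_CUBIC)
import numpy as np
c=np.zeros((598,780,3),np.uint8);c[:a.shape[0],:a.shape[1]]=a;c[:b.shape[0],460:460+b.shape[1]]=b[:,:320]
cv2.imwrite("pics/crop1.png",c)
E
```

```text
(no output)
```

View pics/crop1.png

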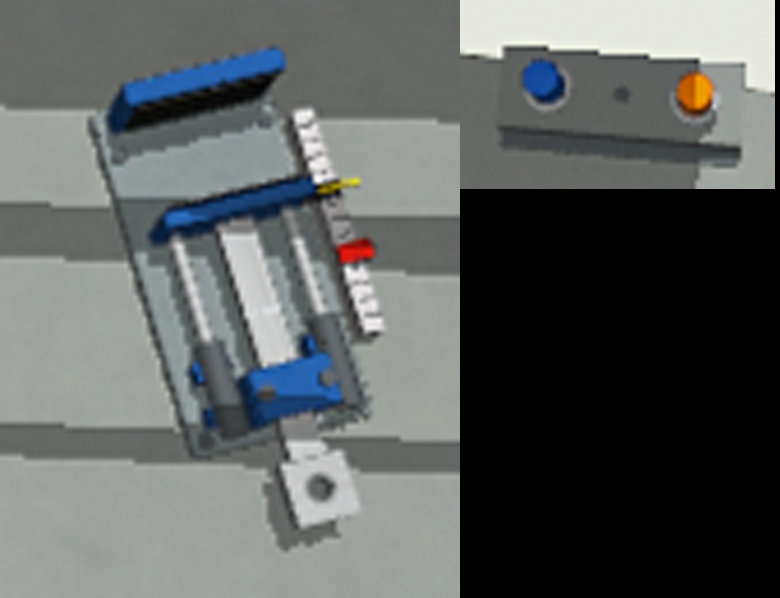

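```bash
cat >> h.py <<'E'
from scipy.optimize import least_squares
def fitclamp(f,obs):
    # obs: list of (clamp xyz mm, u, v)
    P=np.array([o[0] for o in obs])/1e3; uv=np.array([o[1:] for o in obs],float)
    def W(p,P): return np.c_[p[0]+np.cos(p[2])*P[:,0]-np.sin(p[2])*P[:,1], p[1]+np.sin(p[2])*P[:,0]+np.cos(p[2])*P[:,1],P[:,2]]
    r=least_squares(lambda p:(np.array([pix(f,q) for q in W(p,P)])-uv).ravel(),[.7,-.15,.2],loss='soft_l1')
    return r.x, r.fun.reshape(-1,2)
E
python3 - <<'E'
from h import *
f=arm.grab_frame("top")
s=lambda x,y:(330+x/4.6-.4,150+y/4.6-.4)
obs=[((-125,0,44),*s(321,488)),((-90,55,12),*s(195,456)),((125,55,12),*s(91,118)),((-143,-18,44),*s(360,512)),((-143,18,44),*s(302,528))]
p,e=fitclamp(f,obs);print(p,np.degrees(p[2]));print(e.round(2))
c,sn=np.cos(p[2]),np.sin(p[2])
def cl(P): d=P[:2]-p[:2]; return 1e3*np.array([c*d[0]+sn*d[1],-sn*d[0]+c*d[1]])
print("eye",ray(f,*s(321,488),.044))
print("pointer",cl(ray(f,*s(340,186),.036)),"mark",cl(ray(f,*s(357,250),.028)))
print("orange",ray(f,225+(694-460)/4.2-.4,235+92/4.2-.4,.096),"blue",ray(f,225+(543-460)/4.2-.4,235+80/4.2-.4,.096))
print("fitting",ray(f,345,297,.046))
E
```

```text
[ 0.59304265 -0.16377767  0.28437649] 16.293572479309532
[[ 0.05  0.1 ]
 [ 0.06  0.66]
 [-0.2  -0.95]
 [ 0.46 -0.01]
 [-0.37 -0.02]]
eye [ 0.47330967 -0.19873628  0.044     ]
pointer [ 40.51336092 -67.70060587] mark [  2.78354227 -68.29088395]
orange [0.45419112 0.10583149 0.096     ] blue [0.45786645 0.19349018 0.096     ]
fitting [ 0.36466713 -0.05925615  0.046     ]
```

The crop shows the eye hole at (321,488), the yellow pointer line at (340,186) and the red mark at (357,250). They fit the clamp model within 1 px: yaw 16.3°, mark about 37.5 mm out, which is inside the stated 25–55 mm range. Next I move over the eye and turn the fingers along the pull.

Request:
servo_tool --pt "-1 -22 23 0 0 0 0" --pt "-1 -22 23 0 0 0 0" --pt "-1 -22 23 0 0 0 0" --pt "-1 -22 23 0 0 0 0" --pt "-1 -22 23 0 0 0 0" --pt "-1 -22 23 0 0 0 0" --pt "-1 -22 23 0 0 0 0" --pt "-1 -22 23 0 0 0 0" --pt "-1 -22 23 0 0 0 0" --pt "-1 -22 23 0 0 0 0" --pt "-1 -22 23 0 0 0 0" --pt "-1 -22 23 0 0 0 0" --pt "-1 -22 23 0 0 0 0" --pt "-1 -22 23 0 0 0 0" --pt "-1 -22 23 0 0 0 0" --pt "-1 -22 23 0 0 0 0" --squeeze 30

```text
t: 2.78
eef_pos: [0.4257, -0.1917, 0.227]
ee_rot: [-3.141, 0.001, -2.851]
force: [-0.4, -0.5, -0.0]
width: 0.0876
gripper_force: 0.0
```

Request:
servo_tool --pt "-1 0 0 0 0 0 -6.9" --pt "-1 0 0 0 0 0 -6.9" --pt "-1 0 0 0 0 0 -6.9" --pt "-1 0 0 0 0 0 -6.9" --pt "-1 0 0 0 0 0 -6.9" --pt "-1 0 0 0 0 0 -6.9" --pt "-1 0 0 0 0 0 -6.9" --pt "-1 0 0 0 0 0 -6.9" --pt "-1 0 0 0 0 0 -6.9" --pt "-1 0 0 0 0 0 -6.9" --pt "-1 0 0 0 0 0 -6.9" --pt "-1 0 0 0 0 0 -6.9" --pt "-1 0 0 0 0 0 -6.9"

```text
t: 3.87
eef_pos: [0.4252, -0.1932, 0.2267]
ee_rot: [-3.141, -0.0, -1.279]
force: [0.0, 0.1, 0.3]
width: 0.0872
gripper_force: 0.0
```

```bash
python3 - <<'E'
from h import *
s=arm.get_state();print(s["t"],s["eef_pos"],s["ee_rot"],s["q"])
f=arm.grab_frame("wrist");print(f["position"],f["orientation"],f["K"])
save(f,"wrist1")
cv2.imwrite("pics/wrist1.png",cv2.resize(f["color"][:,:,::-1],(800,600),interpolation=cv2.INTER_CUBIC))
E
```

```text
3.8667 [ 0.42522555 -0.19317674  0.22674877] [-3.14117443e+00 -1.48456103e-04 -1.27927674e+00] [-3.21704469e-03  8.90109238e-03 -4.26632993e-01  2.26887622e-05
 -1.13481893e+00  2.94727083e-01]
[ 0.44356145 -0.25745185  0.38492766] [ 2.89314299e+00 -2.57579855e-04 -2.84984247e+00] [[325.1922621    0.         276.90420328]
 [  0.         325.1922621  208.24648464]
 [  0.           0.           1.        ]]
```

View pics/wrist1.png

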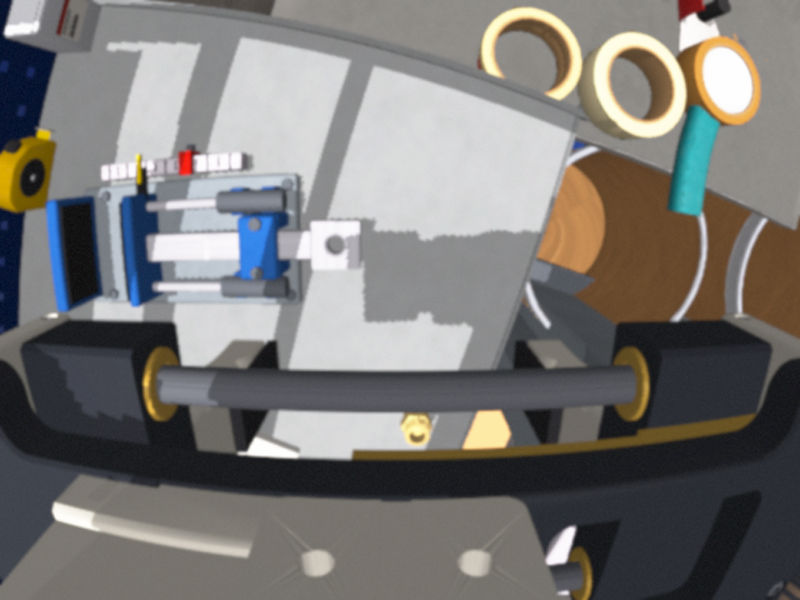

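The wrist view (800x600) shows the eye hole at (336,244), the yellow pointer at (140,170), the red mark at (186,162), and the eye's corners at about (311,220) and (361,269). I check these against the top-view fit.

```bash
cat >> h.py <<'E'
def fray(f,u,v,z):
    K=f["K"]; x,y=(u-K[0][2])/K[0][0],(v-K[1][2])/K[1][1]; r=np.hypot(x,y)
    d=rot(f)@[np.sin(r)*x/r,np.sin(r)*y/r,np.cos(r)]; p=np.array(f["position"]); return p+d*(z-p[2])/d[2]
E
python3 - <<'E'
from h import *
f=arm.grab_frame("wrist"); g=lambda u,v,z:fray(f,u*.7-.15,v*.7-.15,z)
im=f["color"].astype(int)
hsv=cv2.cvtColor(f["color"],cv2.COLOR_RGB2HSV)[:160,60:240]
y=np.argwhere((hsv[...,0]>22)&(hsv[...,0]<34)&(hsv[...,1]>150)&(hsv[...,2]>90)); r=np.argwhere(((hsv[...,0]<6)|(hsv[...,0]>174))&(hsv[...,1]>150)&(hsv[...,2]>150))
print("yel",y.mean(0)+[0,60],len(y),y.min(0),y.max(0),"red",r.mean(0)+[0,60],len(r),r.min(0),r.max(0))
print("hole",g(336,244,.044))
cs=[g(*c,.044) for c in((312,221),(360,221),(361,269),(312,269))]
print(np.round(cs,4),"mean",np.mean(cs,0))
a=g(139,172,.036);b=g(186,162,.028);print("pointer",a,"mark",b)
d=a-b;c,s=np.cos(.2844),np.sin(.2844);print("travel",(d[0]*c+d[1]*s)*1e3, "off-axis",(-d[0]*s+d[1]*c)*1e3)
e=cs[0]-cs[1]+cs[3]-cs[2];print("yaw",np.degrees(np.arctan2(e[1],e[0])))
j=np.r_[g(336,244,.044)]; k=g(139,170,.036)-j; print((k[0]*c+k[1]*s)*1e3,(-k[0]*s+k[1]*c)*1e3,"expect 165,-67")
E
```

```text
yel [117.86792453  97.71698113] 53 [107  36] [127  39] red [112.23021583 130.15827338] 139 [104  66] [120  74]
hole [ 0.4730829  -0.20084737  0.044     ]
[[ 0.4951 -0.2123  0.044 ]
 [ 0.4608 -0.2224  0.044 ]
 [ 0.4499 -0.1881  0.044 ]
 [ 0.4855 -0.1773  0.044 ]] mean [ 0.47282357 -0.20004541  0.044     ]
pointer [ 0.65193331 -0.21221592  0.036     ] mark [ 0.61371755 -0.22897488  0.028     ]
travel 41.38289421977021 off-axis 5.363117375138373
yaw 16.671387031000112
168.44313299594643 -62.76624718320407 expect 165,-67
```

Request:
servo_tool --pt "-1 -34 -14 0 0 0 0" --pt "-1 -34 -14 0 0 0 0" --pt "-1 -34 -14 0 0 0 0" --pt "-1 -34 -14 0 0 0 0" --pt "-1 -34 -14 0 0 0 0" --pt "-1 -34 -14 0 0 0 0" --pt "-1 -34 -14 0 0 0 0" --pt "-1 -30 -16 0 0 0 0" --pt "-1 0 0 0 0 0 0" --pt "-1 0 0 0 0 0 0"

```text
t: 4.8
eef_pos: [0.4592, 0.0977, 0.2264]
ee_rot: [3.141, -0.0, -1.286]
force: [0.1, -0.7, -0.5]
width: 0.0877
gripper_force: 0.0
```

```bash
python3 - <<'E'
from h import *
s=arm.get_state();print(s["t"],s["eef_pos"],s["ee_rot"],s["q"])
f=arm.grab_frame("wrist")
cv2.imwrite("pics/wrist2.png",cv2.resize(f["color"][:,:,::-1],(800,600),interpolation=cv2.INTER_CUBIC))
for q in("orange_pin","blue_pin"):print(q,[(np.round(w(f,d["at"]),3),round(d["conf"],2)) for d in arm.recognise(q,f)[:2]])
h=cv2.cvtColor(f["color"],cv2.COLOR_RGB2HSV)[:250]
m=((h[...,0]>8)&(h[...,0]<18)&(h[...,1]>200)&(h[...,2]>150)).astype(np.uint8)
n,l,st,c=cv2.connectedComponentsWithStats(m)
for i in range(1,n):
    if st[i,4]>60: print(st[i],c[i],fray(f,*c[i],.096))
E
```

```text
4.8 [0.45921554 0.09772156 0.22642624] [ 3.14128965e+00 -1.15740554e-04 -1.28633150e+00] [ 6.30512363e-01  1.40737514e-02 -4.22136112e-01  6.73569379e-06
 -1.13491076e+00 -3.46050400e-01]
orange_pin [(array([0.46 , 0.101, 0.092]), 0.75), (array([0.454, 0.131, 0.045]), 0.34)]
blue_pin [(array([0.458, 0.196, 0.098]), 0.49)]
[268 198  21  21 357] [277.85714286 207.99719888] [0.45559754 0.10306327 0.096     ]
```

View pics/wrist2.png

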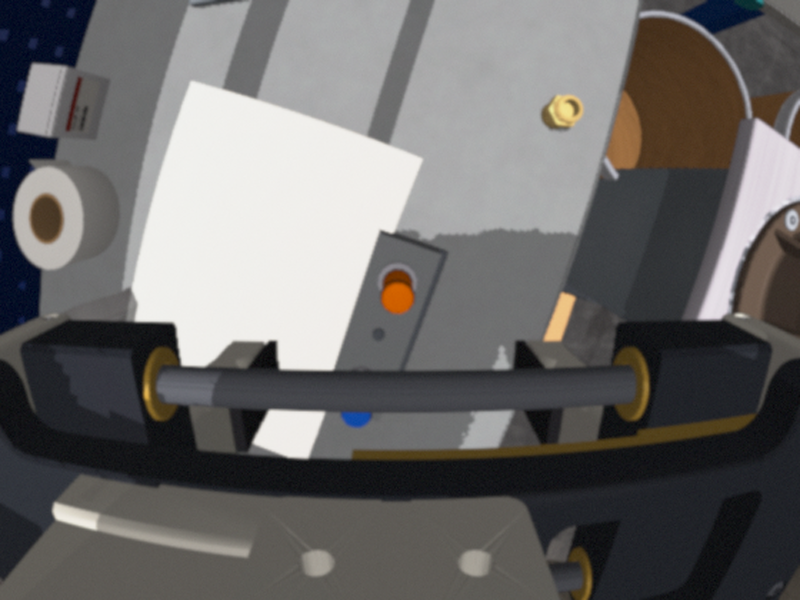

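The pin's handle top is at (398,297) with the collar behind it at (397,280), standing upright in its socket. The wrist and top views agree within 3 mm. I descend and grasp.

Request:
servo_tool --pt "-1 -7 2 20 0 0 0" --pt "-1 0 0 30 0 0 0" --pt "-1 0 0 30 0 0 0" --pt "-1 0 0 30 0 0 0" --pt "-1 0 0 30 0 0 0" --pt "-1 0 0 20 0 0 0" --pt "-1 0 0 10 0 0 0" --pt "-1 0 0 0 0 0 0" --pt "1 0 0 0 0 0 0" --pt "1 0 0 0 0 0 0" --pt "1 0 0 0 0 0 0" --pt "1 0 0 0 0 0 0" --pt "1 0 0 0 0 0 0" --pt "1 0 0 0 0 0 0" --pt "1 0 0 0 0 0 0" --pt "1 0 0 0 0 0 0" --squeeze 35

```text
t: 6.28
eef_pos: [0.4553, 0.1023, 0.0567]
ee_rot: [-3.141, 0.0, -1.285]
force: [0.3, -0.5, -0.8]
width: 0.0396
gripper_force: 0.0
```

Request:
servo_tool --pt "1 0 0 0 0 0 0" --pt "1 0 0 0 0 0 0" --pt "1 0 0 0 0 0 0" --pt "1 0 0 0 0 0 0" --pt "1 0 0 0 0 0 0" --pt "1 0 0 0 0 0 0"

```text
t: 6.78
eef_pos: [0.4553, 0.1023, 0.0566]
ee_rot: [-3.141, 0.0, -1.285]
force: [0.5, 0.8, -0.7]
width: 0.0211
gripper_force: 35.0
```

Held at 21 mm, as expected. Lift.

Request:
servo_tool --pt "1 0 0 -8 0 0 0" --pt "1 0 0 -12 0 0 0" --pt "1 0 0 -15 0 0 0" --pt "1 0 0 -20 0 0 0" --pt "1 0 0 -25 0 0 0" --pt "1 0 0 -25 0 0 0" --pt "1 0 0 -15 0 0 0" --pt "1 0 0 0 0 0 0" --pt "1 0 0 0 0 0 0"

```text
t: 7.53
eef_pos: [0.4553, 0.1024, 0.1775]
ee_rot: [-3.14, 0.001, -1.285]
force: [-0.8, -0.2, -2.4]
width: 0.0216
gripper_force: 35.0
```

```bash
python3 - <<'E'
from h import *
s=arm.get_state();print(s["t"],s["eef_pos"],s["ee_rot"],s["width"],s["gripper_force"],s["force"])
f=arm.grab_frame("wrist");g=arm.grab_frame("side")
a=cv2.resize(f["color"][:,:,::-1],None,fx=.95,fy=.95)
b=cv2.resize(g["color"][200:330,200:380,::-1],None,fx=1.45,fy=1.45)
o=np.zeros((400,800,3),np.uint8);o[:399,:532]=a[:399];o[:b.shape[0],535:535+b.shape[1]]=b
cv2.imwrite("pics/lift.png",o)
E
```

```text
7.5333 [0.45527678 0.10238631 0.17753648] [-3.13981066e+00  9.20126453e-04 -1.28540907e+00] 0.021567093581455813 34.99875605106354 [-0.83052551 -0.15204499 -2.41607887]
```

View pics/lift.png

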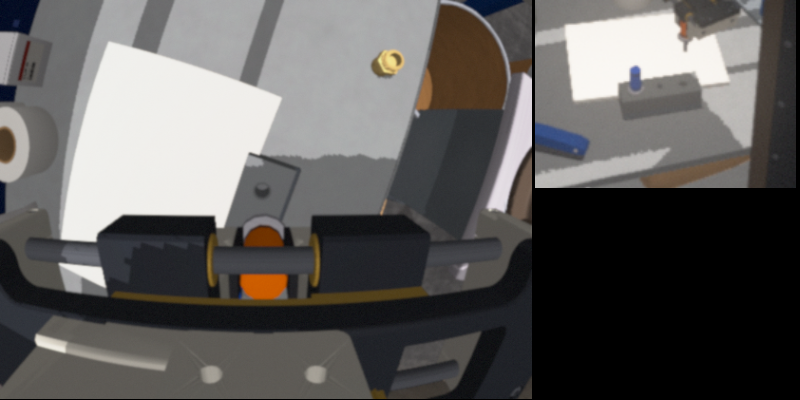

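The orange pin is clear of its socket and upright in the fingers, and the blue pin is undisturbed. I carry it over the eye.

Request:
servo_tool --pt "1 15 3 0 0 0 0" --pt "1 25 6 0 0 0 0" --pt "1 35 8 0 0 0 0" --pt "1 36 8 0 0 0 0" --pt "1 36 8 0 0 0 0" --pt "1 36 8 0 0 0 0" --pt "1 36 8 0 0 0 0" --pt "1 35 8 0 0 0 0" --pt "1 28 7 0 0 0 0" --pt "1 15 4 0 0 0 0" --pt "1 0 0 20 0 0 0" --pt "1 0 0 25 0 0 0" --pt "1 0 0 10 0 0 0" --pt "1 0 0 0 0 0 0" --pt "1 0 0 0 0 0 0"

```text
t: 8.88
eef_pos: [0.4732, -0.2018, 0.121]
ee_rot: [3.139, 0.0, -1.285]
force: [0.0, 0.4, -0.5]
width: 0.0211
gripper_force: 35.0
```

```bash
python3 - <<'E'
from h import *
s=arm.get_state();print(s["t"],s["eef_pos"],s["ee_rot"],s["width"],s["force"])
f=arm.grab_frame("wrist");g=arm.grab_frame("side")
for n,i in(("wrist",f),("side",g)):
  for q in("pin_tip","eye","orange_pin"):print(n,q,[(np.round(w(i,d["at"]),3),round(d["conf"],2)) for d in arm.recognise(q,i)[:2]])
a=cv2.resize(f["color"][:,:,::-1],None,fx=.95,fy=.95)
u,v=pix(g,[.473,-.2,.07]).astype(int);print(u,v)
x0=max(0,min(560-90,u-45));y0=max(0,min(330,v-45))
b=cv2.resize(g["color"][y0:y0+90,x0:x0+90,::-1],None,fx=2.9,fy=2.9)
o=np.zeros((400,800,3),np.uint8);o[:399,:532]=a[:399];o[:b.shape[0],535:535+b.shape[1]]=b
cv2.imwrite("pics/over.png",o)
E
```

```text
8.8833 [ 0.47315134 -0.20181931  0.12099428] [ 3.13903405e+00  4.94182587e-04 -1.28465655e+00] 0.02111146783819379 [ 0.01415381  0.37448684 -0.48595007]
wrist pin_tip [(array([ 0.472, -0.205,  0.139]), 0.69)]
wrist eye [(array([ 0.605, -0.181,  0.043]), 0.55)]
wrist orange_pin [(array([ 0.472, -0.204,  0.141]), 0.88)]
side pin_tip []
side eye []
side orange_pin []
405 225
```

View pics/over.png

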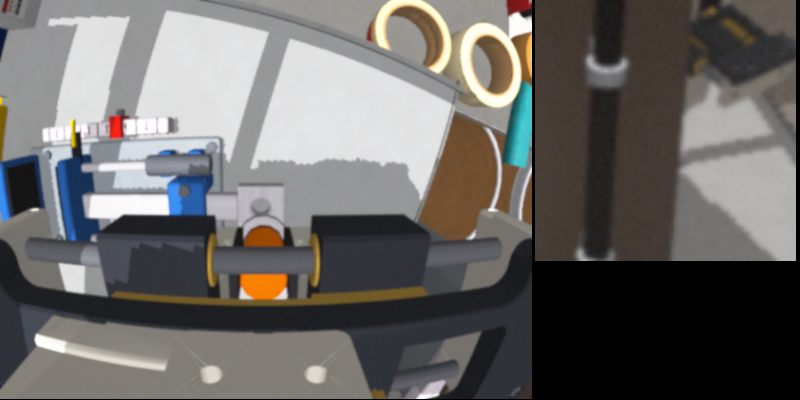

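The hole shows at (260,205) and the handle at about (264.5,262), so I compute the lateral offset between them.

```bash
python3 - <<'E'
from h import *
s=arm.get_state();T=np.array(s["eef_pos"]);psi=s["ee_rot"][2]
tx=np.array([np.cos(psi),np.sin(psi),0]);ty=np.array([np.sin(psi),-np.cos(psi),0])
f=arm.grab_frame("wrist");h=cv2.cvtColor(f["color"],cv2.COLOR_RGB2HSV)
m=(h[...,0]>8)&(h[...,0]<18)&(h[...,1]>200)&(h[...,2]>180)
for a,b in((235,256),(290,310)):
    r=[np.where(m[v])[0] for v in range(a,b)]; print([(a+i,x.min(),x.max()) for i,x in enumerate(r) if len(x)>4][::3])
G=cv2.cvtColor(f["color"],cv2.COLOR_RGB2GRAY)
print(G[192:244:2,248:302:2])
def t(P): d=P-T; return (d@tx*1e3).round(1),(d@ty*1e3).round(1)
for u,v,z in((273.7,215.5,.044),(278.5,275,T[2]+.0394)):print(t(fray(f,u,v,z)))
cv2.imwrite("pics/hole.png",cv2.resize(f["color"][185:320,235:325,::-1],None,fx=4.4,fy=4.4,interpolation=cv2.INTER_CUBIC))
E
```

```text
[]
[(290, np.int64(254), np.int64(301)), (293, np.int64(253), np.int64(301)), (296, np.int64(253), np.int64(301)), (299, np.int64(253), np.int64(300)), (302, np.int64(256), np.int64(298)), (305, np.int64(258), np.int64(296)), (308, np.int64(260), np.int64(293))]
[[149 148 144 130 128 130 129 129 128 128 128 127 130 129 129 129 129 128
  129 129 129 129 129 129 130 132 148]
 [147 148 134 110 110 110 109 108 108 109 107 109 110 108 107 108 108 110
  111 110 109 108 107 108 107 116 140]
 [147 151 155 156 154 155 156 157 155 156 156 158 159 154 153 151 155 155
  158 159 158 155 156 158 154 153 152]
 [147 153 178 186 185 186 186 185 185 183 188 189 187 184 180 180 184 183
  186 189 188 188 188 190 185 179 164]
 [146 151 179 189 185 186 187 189 187 185 186 190 190 184 181 181 184 183
  186 189 191 188 188 191 187 182 163]
 [120 127 171 188 186 188 187 188 187 185 187 189 189 186 182 180 184 186
  187 190 189 187 188 191 186 180 164]
 [126 126 165 188 184 186 188 188 186 185 187 191 189 185 181 182 186 184
  187 189 190 188 187 190 185 181 165]
 [164 155 169 188 185 187 187 187 185 183 188 
[... 1472 characters left out ...]
 187 188 187 184 183 184
  183 184 179 173 149 137 168 178 158]
 [147 147 166 185 163 139 167 184 188 187 186 186 185 185 184 187 188 184
  184 185 183 182 178 149 136 162 155]
 [148 146 163 172 144 171 185 189 189 189 186 179 160 149 151 155 160 164
  175 185 186 184 183 175 150 133 143]
 [139 124 129 127 141 181 186 187 184 178 156 118  80  64  66  69  77  84
  104 150 178 185 187 185 178 137 108]
 [114  66  46  51 138 186 185 180 153 113  75  73  78  83  82  83  79  79
   73  81 123 164 182 185 183 127  46]
 [ 96  42  26  37 137 184 182 145  84  71  81  86  85  88  87  88  88  90
   86  82  75  97 147 176 181 124  32]]
(np.float64(1.2), np.float64(-1.5))
(np.float64(8.9), np.float64(1.6))
```

View pics/hole.png

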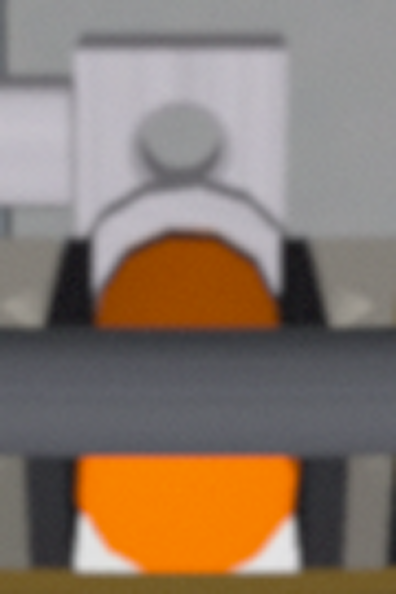

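Zoomed crop: hole centre at about (181,145), collar centre at about (186.5,275), handle top disc centre at about (188,464). Converting these to tool axes.

```bash
python3 - <<'E'
from h import *
s=arm.get_state();T=np.array(s["eef_pos"]);psi=s["ee_rot"][2]
tx=np.array([np.cos(psi),np.sin(psi),0]);ty=np.array([np.sin(psi),-np.cos(psi),0])
f=arm.grab_frame("wrist")
g=lambda x,y:(235+x/4.4-.4,185+y/4.4-.4)
def t(P): d=P-T; return (d@tx*1e3).round(1),(d@ty*1e3).round(1)
for n,x,y,z in(("hole",181,145,.044),("eyeblk L",75,142,.044),("eyeblk R",288,142,.044),("eye top edge",181,45,.044),("disc",188,464,T[2]+.0394),("collar C",186.5,275,T[2]-.0106),("collar front",186.5,181,T[2]-.0106),("collar L",92,275,T[2]-.0106),("collar R",281,275,T[2]-.0106)):
    print(n,t(fray(f,*g(x,y),z)))
print(f["position"]-T)
E
```

```text
hole (np.float64(-0.3), np.float64(0.1))
eyeblk L (np.float64(0.2), np.float64(-18.2))
eyeblk R (np.float64(0.2), np.float64(18.4))
eye top edge (np.float64(17.2), np.float64(0.1))
disc (np.float64(2.0), np.float64(1.1))
collar C (np.float64(1.8), np.float64(1.0))
collar front (np.float64(14.2), np.float64(1.0))
collar L (np.float64(1.8), np.float64(-10.9))
collar R (np.float64(1.8), np.float64(12.9))
[ 0.01790272 -0.06438084  0.15817287]
```

Along tool x, collar and eye agree within about 0.5 mm. Along tool y, the hole is 0–1 mm to the negative side. I correct by half a millimetre and lower in steps, watching the force.

Request:
servo_tool --pt "1 0 -0.5 10 0 0 0" --pt "1 0 0 10 0 0 0" --pt "1 0 0 4 0 0 0" --pt "1 0 0 3 0 0 0" --pt "1 0 0 3 0 0 0" --pt "1 0 0 2 0 0 0" --pt "1 0 0 0 0 0 0" --pt "1 0 0 0 0 0 0"

```text
t: 10.05
eef_pos: [0.4742, -0.2018, 0.0896]
ee_rot: [3.142, -0.0, -1.285]
force: [-0.0, -0.7, -0.3]
width: 0.0216
gripper_force: 35.0
```

The tip is 7 mm below the eye's top with no contact force, so it has entered the hole.

Request:
servo_tool --pt "1 0 0 5 0 0 0" --pt "1 0 0 5 0 0 0" --pt "1 0 0 5 0 0 0" --pt "1 0 0 5 0 0 0" --pt "1 0 0 4 0 0 0" --pt "1 0 0 2 0 0 0" --pt "1 0 0 1 0 0 0" --pt "1 0 0 1 0 0 0" --pt "1 0 0 0 0 0 0" --pt "1 0 0 0 0 0 0"

```text
t: 10.88
eef_pos: [0.4742, -0.2018, 0.0617]
ee_rot: [-3.141, -0.0, -1.285]
force: [0.1, -0.3, -1.4]
width: 0.0215
gripper_force: 35.0
```

Request:
servo_tool --pt "1 0 0 1 0 0 0" --pt "1 0 0 0.5 0 0 0" --pt "1 0 0 0 0 0 0" --pt "1 0 0 0 0 0 0"

```text
t: 11.22
eef_pos: [0.4744, -0.2018, 0.0605]
ee_rot: [-3.141, -0.0, -1.285]
force: [-0.6, 0.9, 4.6]
width: 0.0212
gripper_force: 35.0
```

The collar is seated, with 4.6 N upward at the predicted height. Now I pull along tool +y, which matches the clamp's −x, stopping short of the mark to look.

Request:
servo_tool --pt "1 0 1 0 0 0 0" --pt "1 0 2 0 0 0 0" --pt "1 0 3 0 0 0 0" --pt "1 0 4 0 0 0 0" --pt "1 0 4 0 0 0 0" --pt "1 0 4 0 0 0 0" --pt "1 0 4 0 0 0 0" --pt "1 0 4 0 0 0 0" --pt "1 0 4 0 0 0 0" --pt "1 0 3 0 0 0 0" --pt "1 0 2 0 0 0 0" --pt "1 0 1 0 0 0 0" --pt "1 0 0 0 0 0 0" --pt "1 0 0 0 0 0 0"

```text
t: 12.38
eef_pos: [0.4402, -0.212, 0.0605]
ee_rot: [-3.14, -0.001, -1.285]
force: [5.6, 1.9, 2.6]
width: 0.0213
gripper_force: 35.0
```

```bash
python3 - <<'E'
from h import *
s=arm.get_state();print(s["t"],s["eef_pos"],s["ee_rot"],s["width"],s["force"])
f=arm.grab_frame("wrist");g=arm.grab_frame("top")
a=cv2.resize(f["color"][100:260,20:320,::-1],None,fx=1.7,fy=1.7,interpolation=cv2.INTER_CUBIC)
b=cv2.resize(g["color"][165:265,355:415,::-1],None,fx=4.6,fy=4.6,interpolation=cv2.INTER_CUBIC)
o=np.zeros((600,800,3),np.uint8);o[:a.shape[0],:a.shape[1]]=a;o[:b.shape[0],515:515+b.shape[1]]=b
cv2.imwrite("pics/pull.png",o)
E
```

```text
12.3833 [ 0.44017527 -0.21204805  0.06049782] [-3.13983916e+00 -7.36824987e-04 -1.28514354e+00] 0.021326655237939734 [5.55539862 1.90582211 2.55930095]
```

View pics/pull.png

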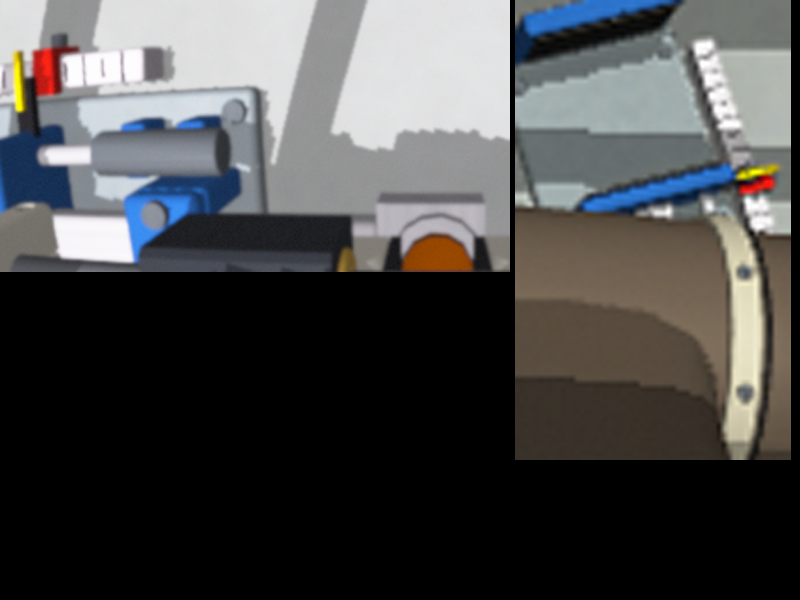

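The pin is holding the slide out at about 5.9 N. In the top crop the yellow line at (757,174) still sits a little short of the red block at (757,185). I measure what is left.

```bash
cat > m.py <<'E'
from h import *
def run():
    g=arm.grab_frame("top");f=arm.grab_frame("wrist")
    p=[.59304,-.16378,.2844];c,s=np.cos(p[2]),np.sin(p[2])
    cl=lambda P:np.round(1e3*np.array([c*(P[0]-p[0])+s*(P[1]-p[1]),-s*(P[0]-p[0])+c*(P[1]-p[1])]),1)
    for n,i,fn,(y0,y1,x0,x1) in(("top",g,ray,(165,265,395,420)),("wrist",f,fray,(100,170,0,120))):
        h=cv2.cvtColor(i["color"],cv2.COLOR_RGB2HSV)[y0:y1,x0:x1].astype(int);H,S,V=h[...,0],h[...,1],h[...,2]
        for k,m,z in(("yel",(abs(H-28)<6)&(S>130)&(V>90),.036),("red",((H<6)|(H>174))&(S>150)&(V>90),.028)):
            q=np.argwhere(m)
            if len(q):
                v,u=q.mean(0)+[y0,x0];print(n,k,len(q),round(u,1),round(v,1),cl(fn(i,u,v,z)))
                if k=="red":
                    d=np.array([cl(fn(i,b+x0,a+y0,z))[0] for a,b in q]);print("  red x",d.min(),d.max())
    print(arm.get_state()["t"],arm.get_state()["force"])
run()
E
python3 m.py
```

```text
top yel 17 406.9 201.9 [  7.1 -66.3]
top red 18 407.3 204.7 [  0.8 -68. ]
  red x -2.5 4.8
wrist yel 190 30.9 148.5 [  9.8 -66.4]
wrist red 405 47.8 141.1 [ -0.7 -70.1]
  red x -16.7 7.4
12.5833 [4.86389809 1.6342658  4.38684756]
```

Both views put the remaining distance at 3–8 mm, because the block's side faces bias a plain centroid. I refine it by modelling the 12x18x8 mm block's silhouette in the two early, unobstructed pictures.

```bash
python3 - <<'E'
from h import *
g=arm.grab_frame("top")
W=dict(position=np.array([.44356145,-.25745185,.38492766]),orientation=[2.89314299,-2.57579855e-04,-2.84984247],K=np.array([[325.192,0,276.904],[0,325.192,208.246],[0,0,1]]))
def fpix(f,P):
    c=rot(f).T@(np.array(P)-f["position"]);r=np.hypot(*c[:2]);th=np.arctan2(r,c[2]);return f["K"][0][0]*th*c[:2]/r+[f["K"][0][2],f["K"][1][2]]
p=[.59304,-.16378,.2844];c,s=np.cos(p[2]),np.sin(p[2])
wd=lambda x,y,z:np.array([p[0]+(c*x-s*y)/1e3,p[1]+(s*x+c*y)/1e3,z/1e3])
for n,f,fn,im,sc,(y0,y1,x0,x1) in(("top",g,pix,"top",1,(180,220,395,420)),("wrist",W,fpix,"wrist1",1/.7,(130,190,90,260))):
    I=cv2.imread(f"pics/{im}.png")[y0:y1,x0:x1];h=cv2.cvtColor(I,cv2.COLOR_BGR2HSV).astype(int);H,S,V=h[...,0],h[...,1],h[...,2]
    proj=lambda P:(fn(f,P)+.5)*sc-.5
    q={}
    for k,m in(("yel",(abs(H-28)<6)&(S>110)),("red",((H<8)|(H>172))&(S>110)&(V>70))):
        wt=(m*S).astype(float);v,u=np.mgrid[y0:y1,x0:x1];q[k]=np.array([(u*wt).sum(),(v*wt).sum()])/wt.sum()
    def hullc(x,y):
        P=np.array([proj(wd(x+a,y+b,z)) for a in(-6,6) for b in(-9,9) for z in(20,28)],np.float32)
        M=cv2.moments(cv2.convexHull(P));return np.array([M["m10"],M["m01"]])/M["m00"]
    r=least_squares(lambda z:hullc(*z)-q["red"],[2,-67]).x
    y=least_squares(lambda z:proj(wd(*z,36))-q["yel"],[40,-67]).x
    print(n,q,"mark",r.round(2),"pointer",y.round(2),"travel",(y-r)[0].round(2))
E
```

```text
top {'yel': array([402.26216063, 190.19400452]), 'red': array([406.92486976, 204.05511379])} mark [  2. -67.] pointer [ 40.91 -64.31] travel 38.91
wrist {'yel': array([139.09845121, 171.58032374]), 'red': array([185.56078374, 162.20587078])} mark [  2. -67.] pointer [ 42.03 -65.24] travel 40.03
```

```bash
python3 - <<'E'
from h import *
g=arm.grab_frame("top")
W=dict(position=np.array([.44356145,-.25745185,.38492766]),orientation=[2.89314299,-2.57579855e-04,-2.84984247],K=np.array([[325.192,0,276.904],[0,325.192,208.246],[0,0,1]]))
def fpix(f,P):
    c=rot(f).T@(np.array(P)-f["position"]);r=np.hypot(*c[:2]);th=np.arctan2(r,c[2]);return f["K"][0][0]*th*c[:2]/r+[f["K"][0][2],f["K"][1][2]]
p=[.59304,-.16378,.2844];c,s=np.cos(p[2]),np.sin(p[2])
wd=lambda x,y,z:np.array([p[0]+(c*x-s*y)/1e3,p[1]+(s*x+c*y)/1e3,z/1e3])
for n,f,fn,sc,red in(("top",g,pix,1,[406.925,204.055]),("wrist",W,fpix,1/.7,[185.561,162.206])):
    proj=lambda P:(fn(f,P)+.5)*sc-.5
    def hullc(x,y):
        P=np.array([proj(wd(x+a,y+b,z)) for a in(-6,6) for b in(-9,9) for z in(20,28)],np.float32)
        M=cv2.moments(cv2.convexHull(P));return np.array([M["m10"],M["m01"]])/M["m00"]
    print(n,least_squares(lambda z:hullc(*z)-red,[2,-67],diff_step=.05).x)
E
```

```text
top [  3.30283221 -68.93560854]
wrist [  3.05635626 -69.94008596]
```

Both pictures agree: total travel is 38.3 ± 1 mm, with about 33.5 mm done. I pull 4.7 mm more.

Request:
servo_tool --pt "1 0 1.5 0 0 0 0" --pt "1 0 2 0 0 0 0" --pt "1 0 1.2 0 0 0 0" --pt "1 0 0 0 0 0 0" --pt "1 0 0 0 0 0 0" --pt "1 0 0 0 0 0 0"

```text
t: 13.18
eef_pos: [0.4358, -0.2133, 0.0605]
ee_rot: [-3.14, -0.001, -1.285]
force: [4.6, 1.9, 3.8]
width: 0.021
gripper_force: 35.0
```

```bash
python3 m.py; python3 - <<'E'
from h import *
s=arm.get_state();print(s["eef_pos"],s["width"],s["gripper_force"])
f=arm.grab_frame("wrist");g=arm.grab_frame("top")
a=cv2.resize(f["color"][90:260,0:120,::-1],None,fx=3.3,fy=3.3,interpolation=cv2.INTER_CUBIC)
b=cv2.resize(g["color"][180:225,385:425,::-1],None,fx=9,fy=9,interpolation=cv2.INTER_CUBIC)
o=np.zeros((600,800,3),np.uint8);o[:a.shape[0],:a.shape[1]]=a;o[:b.shape[0],420:420+b.shape[1]]=b
cv2.imwrite("pics/end.png",o)
E
```

```text
top yel 18 407.8 203.3 [  2.8 -67.3]
top red 2 409.5 205.0 [ -1.5 -73.3]
  red x -1.8 -1.2
wrist yel 202 30.8 148.1 [  5.3 -66.7]
wrist red 351 43.9 140.3 [ -1.5 -71. ]
  red x -17.6 7.6
13.2833 [5.34324243 1.97675042 3.71618353]
[ 0.43585954 -0.21332761  0.06052357] 0.02139502128985638 35.00408113002777
```

View pics/end.png

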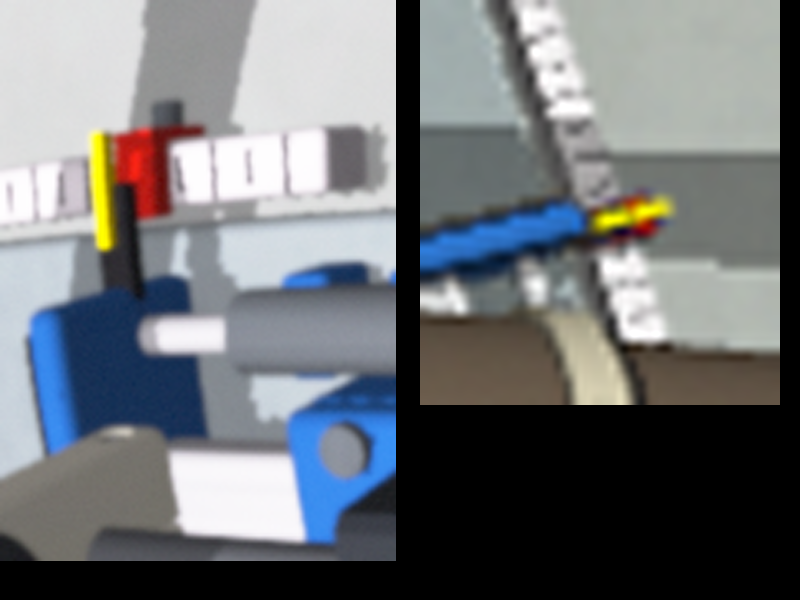

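The yellow line now lies across the red block in the top crop at (632,215). In the wrist crop it looks shifted only by parallax. Measured pointer x is 2.8 mm against a mark centre of about 3.2 mm, and the collar is still pressed on the eye. Handing in.

```bash
python3 -c "
from station import arm
print(arm.job_done())"
```

```text
the job is handed in; nothing more can be done
None
```

I handed the job in with the orange pin seated in the eye and holding the slide out about 38 mm; my last measurement puts the pointer within 1 mm of the red mark's centre, but no verdict came back.

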